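# Empty the battery hopper, shut its gate and pin it

## Task

Pull the red-handled slide gate at the base of the hopper open until all three battery cells have rolled down the chute into the yellow tray, then push the gate fully home again. Lock it by taking the orange-headed pin from its wooden block and pushing it upright through the hole in the gate and the hole in the guide plate beneath, until its collar rests on the gate; let go of it. Leave the other things on the bench where they are.

Things in the scene. Friction and masses are not known exactly. Their poses are not given: they have to be found in the camera images.
- hopper: Fixed hopper, front (-x of its frame) roughly towards the robot. Origin on the table under the shaft's centre, z up. Blue shaft 90 (x) by 75 mm (y), up to 265 mm high. Behind it (+x) a chute falls at 22 deg to a fixed yellow tray, 180 (x) by 140 mm (y), walls 50 mm high (far wall 100), centred at x = 190 mm, y = 0.
- funnel_rim (a point): Centre of the round rim (radius 115 mm, 348 mm high) of the aluminium funnel on the shaft, which narrows to radius 56 mm at 270 mm height. It overhangs the gate's handle, so a vertical gripper hits it: tilt the tool 25 to 35 deg, wrist leaning away from the hopper (hopper -x).
- gate (a joint): Flat steel slide gate, 62 mm wide, 6 mm thick, on the guide plate (its top 186 mm high). Value in m: 0 = fully shut (end stop, both holes in line); grows as it is pulled out along hopper -x; stop at 0.095 = fully open. Nearly the full travel is needed to let all cells fall. Friction about 3 N; stays where it is left. Starts shut or up to 10 mm ajar.
- gate_handle (a point): Grip point of the gate's red handle, moving with the gate: an upright fin 14 mm thick (hopper y), 40 mm long (hopper x), 47 mm tall above the gate's top; this point is mid-fin, 30 mm above the gate's top. With the gate shut it is at x = -118, y = 0, z = 216 mm in the hopper's frame.
- gate_hole (a point): Centre of the 15 mm hole in the gate, at the gate's top surface (186 mm high), 67 mm in front (hopper -x) of the handle's middle. Moves with the gate.
- lock_hole (a point): Centre of the 14 mm hole in the hopper's fixed guide plate, at the plate's top (180 mm high), at x = -185 mm, y = 0 in the hopper's frame, z up. The plate is level, 66 mm wide, 8 mm thick, runs from the shaft to x = -210 mm on two thin legs, and the gate slides on it; below the hole is open air.
- pin: Retaining pin, 90 mm long, about 90 g; origin at its tip (lower end), z along it to the head. Steel shank 10 mm diameter, 45 mm long, last 5 mm tapered; collar 26 mm diameter, 5 mm thick; then an orange round grip 20 mm diameter, 40 mm long (50 to 90 mm from the tip). Starts upright in the pin block, tip 3 mm above the table.
- pin_stand: Fixed plywood block 60 x 60 x 48 mm, origin under its centre, with a 13 mm upright through hole in the middle where the pin is parked, collar on the block's top.
- cell0: Battery cell, black with a copper band, 33 mm diameter, 61 mm long, 130 g; origin at its centre, y along it. Starts lying across (along hopper y) in the hopper's shaft, two side by side on the gate and one on top.
- cell1: Battery cell, black with a copper band, 33 mm diameter, 61 mm long, 130 g; origin at its centre, y along it. Starts lying across (along hopper y) in the hopper's shaft, two side by side on the gate and one on top.
- cell2: Battery cell, black with a copper band, 33 mm diameter, 61 mm long, 130 g; origin at its centre, y along it. Starts lying across (along hopper y) in the hopper's shaft, two side by side on the gate and one on top.
- speaker: Bystander: blue upright cylinder speaker, 84 mm diameter, 170 mm high; origin under its centre. It and the pin block may swap sides.
- can: Bystander: green drinks can, 66 mm diameter, 115 mm high; origin under its centre.
- glass: Bystander: drinking glass, 76 mm diameter, 100 mm high; origin under its centre.
- driver: Bystander: screwdriver, 200 mm long, lying; origin under its middle, x along it.
- wrench: Bystander: wrench, 170 mm long, lying; origin under its middle, x along it.
- synth: Bystander: black box with coloured knobs, 100 x 140 x 50 mm; origin under its centre.
- spool: Bystander: solder spool, 56 mm diameter, 48 mm high; origin under its centre.

How it is judged:
On the way, in this order (a step that is already met when the one before it is completed fails the run):
1. the gate is pulled out by more than 40 mm (value of joint gate above 0.04 m), for 0.1 s.
2. all three cells lie in the tray and the gate is pushed home (within 4 mm of shut) (value of joint gate below 0.004 m and x of cell0 in the frame of hopper between 0.104 and 0.276 m and y of cell0 in the frame of hopper between -0.066 and 0.066 m and z of each of cell0, cell1, cell2 in the frame of hopper below 0.072 m and x of cell1 in the frame of hopper between 0.104 and 0.276 m and y of cell1 in the frame of hopper between -0.066 and 0.066 m and x of cell2 in the frame of hopper between 0.104 and 0.276 m and y of cell2 in the frame of hopper between -0.066 and 0.066 m), for 0.2 s.
At the end, for the whole second after the job is handed in: All three cells lie inside the tray; the gate is within 4 mm of fully shut; the pin stands (within 0.2 rad of upright) through both holes, its tip at least 32 mm below the top of the guide plate and within 8 mm of the hole's axis, released and at rest (all of step 2 and z of pin in the frame of lock_hole below -0.032 m and horizontal distance between pin and lock_hole below 0.008 m and angle between pin's own z axis and vertical below 0.2 rad and linear speed of pin below 0.03 m/s); the robot touches nothing.
It fails at once if a bystander is moved by more than 40 mm (distance of any of speaker, can, glass, driver, wrench, synth, spool from where it was at the start of the episode above 0.04 m).
It also fails if it takes over 58 s, if anything falls off the work surface, if the arm or the gripper's body presses on something with over 40 N, if the wrist force passes 120 N, or if a joint passes its speed limit or range.

## Robot

A 6-joint arm with a two-finger parallel gripper is mounted at the origin on the work surface. World frame = base frame: x ahead of the robot, y to its left, z up, the work surface at z = 0. Lengths are in m, angles in rad, forces in N, time in s.
With the tool pointing down it reaches from about 0.375 to 0.9 m from the base axis. Payload 3.1 kg.
Tool frame: the origin (TCP) lies midway between the tips of the shut fingers; the grasp point (between the pads) lies 19 mm behind it; z points along the fingers, y is the line along which they close (so a half turn about z gives the same grasp; the last joint's range is limited). The gripper opens to 85 mm and grips with 20 to 120 N. Pads are 22 mm wide; open, the fingers measure 114 mm over their backs; the gripper's body (76 mm by 85 mm) begins 54 mm behind the grasp point. The pads swing forward as they close: fully open they stand 13 mm farther back than shut.
Start: joints at [-1.327, 0.527, 1.433, -0, 1.181, -0.178], TCP at [0.256, -0.57, 0.231] pointing down, gripper open.
Joint ranges: [-3.08, 3.08], [-0.75, 2.2], [0.22, 2.44], [-1.43, 4.57], [0, 2.65], [-2.85, 2.85]. Speed limits (rad/s): [2.79, 2.79, 3.14, 3.14, 3.14, 3.14].

## Interface

Orientations are given as [roll, pitch, yaw] about the fixed x, y, z axes, in that order (R = Rz(yaw) Ry(pitch) Rx(roll)).
In Python, from bench import env gives the robot as it stands.
- The arm moves only by the shell command python3 -m inch 'ROWS'. ROWS is JSON, a list of rows, each a list of 3 entries, a list of its own where there are three numbers: the turn, a rotation vector about the tool's x, y, z in degrees, then the shift along the tool's x, y, z in m, then the opening, from -1 (shut) to 1 (fully open). A call has 1 to 12 rows; each row shifts and turns the commanded pose from where the row before left it, along the tool's axes as they then stand; what a row does not reach is not made up. A row lasts 1/12 s, in which the tool goes at most 41.7 mm and 7.16 degrees, less where a joint would pass 70% of its speed; a pose out of reach is approached as far as the arm can. A call with a gripper value outside its range is refused whole. The fingers move at their own pace and stop on an object; the grip force is fixed at half the most. Time passes only in rows, so rows that do not move let the fingers close. It gives the time, the measured TCP pose, the force, the opening and the grip force at its end, in the units of the state.
- env.get_obs(): the state, without advancing time (a new reading comes with each control period).
- env.read_camera(name): name is "scene" or "top" or "wrist"; returns a dict with "pixels" (384x512x3 uint8, red, green, blue), "intrinsics" (3x3 intrinsics, pixels), "D" ([k1, k2, p1, p2, k3] as OpenCV has them; the pictures are not rectified), "position" and "orientation" of the camera in the world; the wrist camera has in their place "tool_from_camera" (4x4, takes a point from camera to tool coordinates, whose origin is the TCP and whose axes are the flange's). Camera axes: x right, y down, z forward; pixel columns grow to the right and rows downward; lengths in m; the calibration is good to about 2 mm. A picture is of the moment at which its call begins: read the wrist's pose just before it. There is no depth.
- env.close_job(): hands the job in; it is judged then, once.
The state is a dict: "clock": time; "qpos": joint angles; "joint_velocities": joint speeds; "joint_torque": joint torques, N m; "position": TCP position; "orientation": TCP orientation; "contact_force": force on the tool from outside, world axes, zero at the start; "ft_torque": the same for the moment, N m; "width": finger opening in m; "gripper_force": force on a finger pad.
Only numpy, scipy, OpenCV 4.12 (cv2) and the standard library are available. Lean on these libraries where they do the work, as an engineer would, in place of code of your own. Each camera call takes 0.05 s, during which the arm holds its last target. There are 200 camera calls.

## Working session

There is one attempt and no reset: what is moved stays moved. The work goes in short steps, Python scripts to look and compute and a shell command to move; the robot and the scene stay as the last step left them, time stands still between calls to the robot, and variables do not carry over. Pictures are saved under pics/ and viewed, at most 10 in all, crops included, and the job is handed in when it is done.

```bash
ls; mkdir -p pics; python3 - <<'E'
from bench import env
import cv2, numpy as np
o=env.get_obs(); print({k:np.round(v,3).tolist() for k,v in o.items()})
for n in ("scene","top"):
    c=env.read_camera(n)
    cv2.imwrite(f"pics/{n}0.png",c["pixels"][:,:,::-1])
    print(n,c["intrinsics"],c["D"],c["position"],c["orientation"])
    np.savez(f"{n}0.npz",**c)
c=env.read_camera("wrist");print(c["tool_from_camera"],c["intrinsics"],c["D"])
E
```

```text
pics
{'clock': 0.0, 'qpos': [-1.328, 0.528, 1.434, 0.0, 1.181, -0.179], 'joint_velocities': [0.0, -0.001, 0.001, 0.001, -0.001, -0.001], 'joint_torque': [-0.001, -44.236, -17.802, -0.0, 0.008, -0.0], 'position': [0.256, -0.57, 0.23], 'orientation': [-3.139, -0.0, 0.422], 'contact_force': [-0.96, -0.175, -0.298], 'ft_torque': [-0.006, 0.012, -0.048], 'gripper_force': 0.0, 'width': 0.085}
scene [[463.07560047   0.         261.64087681]
 [  0.         463.07560047 195.19181872]
 [  0.           0.           1.        ]] [-0.1161239  0.         0.         0.         0.       ] [ 1.38244917 -0.02236509  1.14560754] [-2.45690817  0.00544965  1.55206735]
top [[379.14865797   0.         255.9625283 ]
 [  0.         379.14865797 191.4770721 ]
 [  0.           0.           1.        ]] [-0.03212337  0.          0.          0.          0.        ] [ 5.62293634e-01 -7.73713389e-04  1.28647243e+00] [-3.07648932e+00  2.70087812e-04 -1.59939490e+00]
[[-4.62405225e-04 -9.62849483e-01 -2.70038254e-01  6.80216707e-02]
 [ 9.99999698e-01 -2.76387690e-04 -7.26879757e-04  1.46975459e-04]
 [ 6.25240550e-04 -2.70038509e-01  9.62849320e-01 -1.42642983e-01]
 [ 0.00000000e+00  0.00000000e+00  0.00000000e+00  1.00000000e+00]] [[332.95916637   0.         252.91431029]
 [  0.         332.95916637 194.89909659]
 [  0.           0.           1.        ]] [-0.07755544  0.          0.          0.          0.        ]
```

View pics/scene0.png

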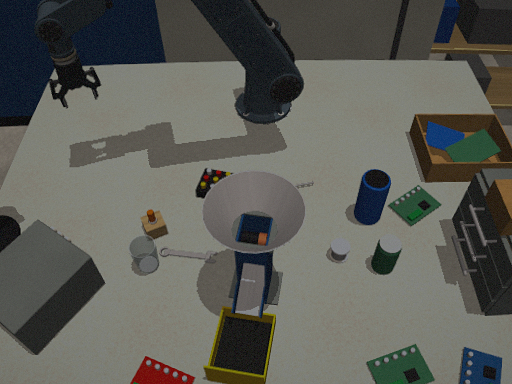

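View pics/top0.png

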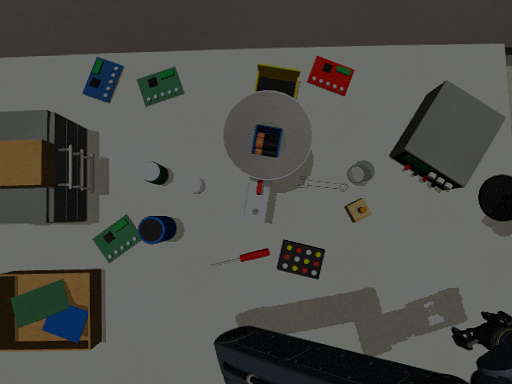

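The top view shows the funnel rim centred near (267,136), the red handle at (260,187), the gate hole at about (255,211), the pin at (360,210), and the tray at (277,80). I'll zoom in and measure.

```bash
cat > h.py <<'E'
import numpy as np, cv2
from scipy.spatial.transform import Rotation as R
def cam(c, obs=None):
    if "position" in c: return R.from_euler('xyz',c["orientation"]).as_matrix(), np.array(c["position"])
    T=np.eye(4);T[:3,:3]=R.from_euler('xyz',obs["orientation"]).as_matrix();T[:3,3]=obs["position"]
    T=T@c["tool_from_camera"]; return T[:3,:3],T[:3,3]
def ray(c,uv,obs=None):
    Rm,p=cam(c,obs)
    n=cv2.undistortPoints(np.array([[uv]],float),c["intrinsics"],c["D"])[0,0]
    return p,Rm@np.array([n[0],n[1],1])
def at_z(c,uv,z,obs=None):
    p,d=ray(c,uv,obs); return p+d*(z-p[2])/d[2]
def proj(c,P,obs=None):
    Rm,p=cam(c,obs)
    X=(np.atleast_2d(P)-p)@Rm
    return cv2.projectPoints(X,np.zeros(3),np.zeros(3),c["intrinsics"],c["D"])[0][:,0]
E
python3 - <<'E'
from h import *
t=np.load("top0.npz")
for n,uv,z in [("rim",(267,136),.348),("handle",(260,187),.233),("hole",(255,211.5),.186),("pin",(361,210),.093)]: print(n,at_z(t,uv,z))
a=t["pixels"][:,:,::-1]
x=cv2.resize(a[60:235,205:305],None,fx=4,fy=4,interpolation=cv2.INTER_CUBIC)[:600]
y=cv2.resize(a[185:235,335:385],None,fx=7,fy=7,interpolation=cv2.INTER_CUBIC)
x=cv2.resize(a[60:230,205:305],None,fx=3.5,fy=3.5,interpolation=cv2.INTER_CUBIC)
o=np.zeros((595,700,3),np.uint8);o[:x.shape[0],:350]=x;o[:350,350:]=y
cv2.imwrite("pics/crop1.png",o)
E
```

```text
rim [ 0.76194041 -0.03390415  0.348     ]
handle [ 0.6431305  -0.01405685  0.233     ]
hole [0.57595402 0.0019243  0.186     ]
pin [ 0.57211788 -0.33196998  0.093     ]
```

View pics/crop1.png

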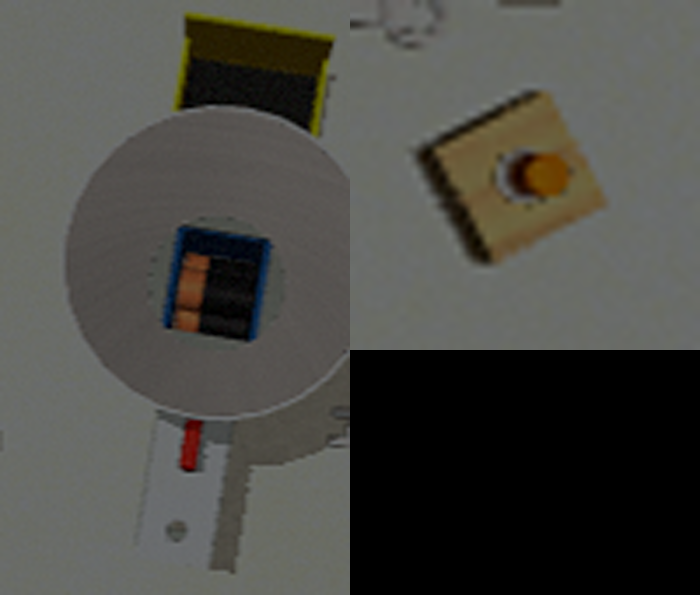

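```bash
python3 -m inch '[[[0,0,0],[0,0,-0.03],1],[[0,0,0],[0,0,-0.03],1],[[0,0,0],[0.0275,-0.026,-0.007],1],[[0,0,0],[0.0275,-0.026,-0.007],1],[[0,0,0],[0.0275,-0.026,-0.007],1],[[0,0,0],[0.0275,-0.026,-0.007],1],[[0,0,0],[0.0275,-0.026,-0.007],1],[[0,0,0],[0.0275,-0.026,-0.007],1],[[0,0,0],[0.0275,-0.026,-0.007],1],[[0,0,0],[0.0275,-0.026,-0.007],1],[[0,0,0],[0.0275,-0.026,-0.007],1],[[0,0,0],[0.0275,-0.026,-0.007],1]]'
python3 -m inch '[[[0,0,0],[0.0275,-0.026,0],1],[[0,0,0],[0.0275,-0.026,0],1],[[0,0,0],[0.0275,-0.026,0],1],[[0,0,0],[0.0275,-0.026,0],1],[[0,0,0],[0.0275,-0.026,0],1],[[0,0,0],[0.0275,-0.026,0],1],[[0,0,0],[0.0275,-0.026,0],1],[[0,0,-7],[0,0,0],1],[[0,0,-7],[0,0,0],1],[[0,0,-7],[0,0,0],1],[[0,0,-7],[0,0,0],1],[[0,0,-7],[0,0,0],1]]'
python3 - <<'E'
from bench import env
o=env.get_obs(); print(o["clock"],o["qpos"],o["position"],o["orientation"])
E
```

```text
clock: 1.15
position: [0.4004, -0.2184, 0.3615]
orientation: [-3.141, 0.0, 0.421]
contact_force: [-0.1, 0.2, -0.0]
width: 0.0855
gripper_force: 0.0
clock: 2.15
position: [0.5012, 0.0248, 0.3609]
orientation: [-3.141, 0.0, 1.039]
contact_force: [0.4, 0.1, 0.0]
width: 0.0857
gripper_force: 0.0
2.15 [-1.73581469e-01  2.20758992e-01  1.55182335e+00 -3.18004107e-05
  1.36995366e+00  3.57901199e-01] [0.50117475 0.02480507 0.36094105] [-3.14072000e+00  3.59642890e-04  1.03932017e+00]
```

```bash
python3 -m inch '[[[0,0,-7],[0,0,0],1],[[0,0,-7],[0,0,0],1],[[0,0,-7],[0,0,0],1],[[0,0,-7],[0,0,0],1],[[0,0,-7],[0,0,0],1],[[0,0,-7],[0,0,0],1],[[0,0,-7],[0,0,0],1],[[0,0,-7],[0,0,0],1],[[0,0,-7],[0,0,0],1],[[0,0,-7],[0,0,0],1],[[0,0,-7],[0,0,0],1],[[0,0,-7],[0,0,0],1]]'
python3 -m inch '[[[0,0,-6.5],[0,0,0],1],[[0,0,-6.5],[0,0,0],1],[[0,0,-6.5],[0,0,0],1],[[0,0,-6.5],[0,0,0],1],[[0,0,0],[0,0,0],1],[[0,0,0],[0,0,0],1]]'
python3 - <<'E'
from bench import env
from h import *
import pickle
o=env.get_obs(); c=env.read_camera("wrist"); pickle.dump((o,c),open("w1.pkl","wb"))
cv2.imwrite("pics/w1.png",cv2.resize(c["pixels"][:,:,::-1],(768,576),interpolation=cv2.INTER_CUBIC))
E
```

```text
clock: 3.15
position: [0.5012, 0.0245, 0.361]
orientation: [-3.141, -0.001, 2.505]
contact_force: [-0.6, -0.5, -0.8]
width: 0.0855
gripper_force: 0.0
clock: 3.65
position: [0.5012, 0.0245, 0.3611]
orientation: [-3.142, -0.001, 2.95]
contact_force: [0.9, 0.5, -0.1]
width: 0.0855
gripper_force: 0.0
```

View pics/w1.png

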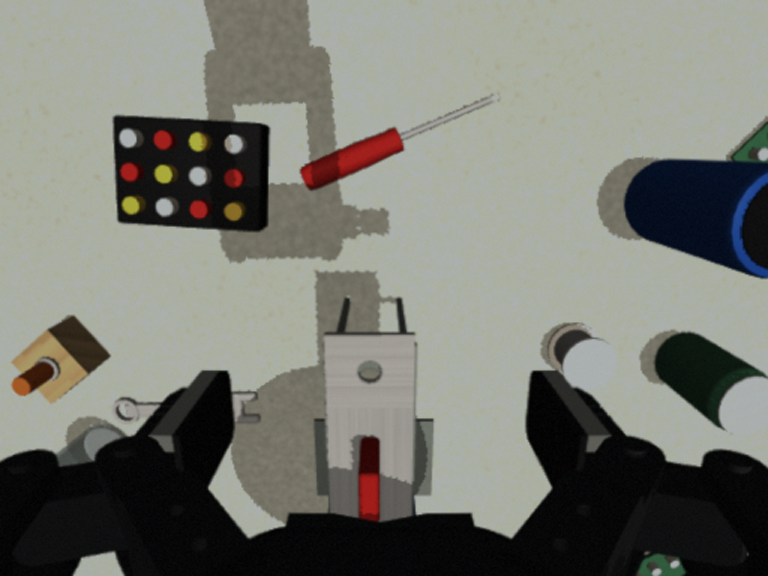

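The wrist view shows the hole at (370,371), the fin running from (369,437) to (369,520), and the gate's end corners at (324,335) and (416,334), all at 1.5x scale. The gate looks aligned with the tool.

```bash
python3 - <<'E'
from h import *
import pickle
from scipy.optimize import least_squares
o,c=pickle.load(open("w1.pkl","rb")); t=dict(np.load("top0.npz"))
f=lambda u,v:((u+.5)/1.5-.5,(v+.5)/1.5-.5)
q=lambda uv,z:at_z(c,f(*uv),z,o).round(4)
print("hole",q((370,371),.186),"cornersL",q((324,335),.186),"R",q((416,334),.186),"sideL",q((327,500),.186),"sideR",q((414.5,500),.186))
print("fin top front",q((359.5,476),.233),q((379,476),.233),"base",q((360,437.5),.186),"top back",q((379,519),.233))
# rim fit in top
cr=lambda u,v:((u+.5)/3.5-.5+205,(v+.5)/3.5-.5+60)
pts=[at_z(t,cr(*p),.348)[:2] for p in [(65,262),(208,105),(240,106),(208,418),(240,418),(80,190),(80,330),(130,137),(130,385)]]
r=least_squares(lambda x:[np.hypot(*(p-x))-.115 for p in pts],[.76,-.03]);print("rim",r.x,r.fun.round(4))
print("hole top",at_z(t,cr(176,531),.186))
print("pin head top",at_z(t,(362.4,209.6),.093), "pin wrist", q((22,384),.093))
E
```

```text
hole [0.5749 0.0031 0.186 ] cornersL [ 0.543  -0.0222  0.186 ] R [0.5542 0.039  0.186 ] sideL [ 0.6737 -0.05    0.186 ] sideR [0.6864 0.0152 0.186 ]
fin top front [ 0.6242 -0.0127  0.233 ] [ 6.266e-01 -5.000e-04  2.330e-01] base [ 0.6251 -0.0143  0.186 ] top back [ 0.6594 -0.007   0.233 ]
rim [ 0.76700922 -0.03938963] [ 0.0001 -0.0006 -0.0015 -0.0006 -0.0009  0.0015  0.0007 -0.0017 -0.002 ]
hole top [0.57637344 0.00211952 0.186     ]
pin head top [ 0.5732459  -0.33646123  0.093     ] pin wrist [ 0.5697 -0.3336  0.093 ]
```

```bash
python3 -m inch '[[[0,-6,0],[0,0,0],1],[[0,-6,0],[0,0,0],1],[[0,-6,0],[0,0,0],1],[[0,-6,0],[0,0,0],1],[[0,-6,0],[0,0,0],1],[[0,0,0],[-0.014,-0.0017,0.0288],1],[[0,0,0],[-0.014,-0.0017,0.0288],1],[[0,0,0],[-0.014,-0.0017,0.0288],1],[[0,0,0],[-0.014,-0.0017,0.0288],1],[[0,0,0],[0,0,0],1],[[0,0,0],[0,0,0],1]]'
cat > w.py <<'E'
from h import *
from bench import env
o=env.get_obs(); Rm=R.from_euler('xyz',o["orientation"])
def togo(P):  # tool-frame shift to bring TCP to P
    print("clock",o["clock"],"TCP",np.round(o["position"],4),"z",Rm.as_matrix()[:,2].round(3),"togo",Rm.inv().apply(np.array(P)-o["position"]).round(4))
E
python3 -c "
from w import *
togo([.652,-.0124,.2025])"
```

```text
clock: 4.62
position: [0.6046, -0.0026, 0.2876]
orientation: [3.141, 0.52, 2.95]
contact_force: [0.1, -0.8, -0.7]
width: 0.0855
gripper_force: 0.0
clock 4.6167 TCP [ 0.6046 -0.0026  0.2876] z [ 0.488 -0.094 -0.868] togo [ 0.0003 -0.0007  0.0979]
```

```bash
python3 -m inch '[[[0,0,0],[0,0,0.02],1],[[0,0,0],[0,0,0.02],1],[[0,0,0],[0,0,0.02],1],[[0,0,0],[0,0,0.02],1],[[0,0,0],[0,-0.0007,0.018],1],[[0,0,0],[0,0,0],1],[[0,0,0],[0,0,0],-0.9],[[0,0,0],[0,0,0],-0.9],[[0,0,0],[0,0,0],-0.9],[[0,0,0],[0,0,0],-0.9],[[0,0,0],[0,0,0],-0.9],[[0,0,0],[0,0,0],-0.9]]'
python3 -m inch '[[[0,0,0],[0,0,0],-0.9],[[0,0,0],[0,0,0],-0.9],[[0,0,0],[0,0,0],-0.9],[[0,0,0],[0,0,0],-0.9]]'
```

```text
clock: 5.62
position: [0.6525, -0.0121, 0.2057]
orientation: [-3.142, 0.525, 2.953]
contact_force: [-0.4, -1.4, 8.0]
width: 0.0132
gripper_force: 60.2
clock: 5.95
position: [0.6527, -0.0121, 0.2057]
orientation: [3.142, 0.525, 2.952]
contact_force: [-3.4, -0.3, 5.8]
width: 0.0133
gripper_force: 58.9
```

```bash
python3 -m inch '[[[0,0,0],[-0.001,0,-0.002],-0.9],[[0,0,0],[0.0093,0,-0.0054],-0.9],[[0,0,0],[0.0093,0,-0.0054],-0.9],[[0,0,0],[0.0093,0,-0.0054],-0.9],[[0,0,0],[0.0093,0,-0.0054],-0.9],[[0,0,0],[0.0093,0,-0.0054],-0.9],[[0,0,0],[0.0093,0,-0.0054],-0.9],[[0,0,0],[0.0093,0,-0.0054],-0.9],[[0,0,0],[0.0093,0,-0.0054],-0.9],[[0,0,0],[0,0,0],-0.9]]'
python3 -m inch '[[[0,0,0],[0.0017,0,-0.001],-0.9],[[0,0,0],[0.0017,0,-0.001],-0.9],[[0,0,0],[0,0,0],-0.9],[[0,0,0],[0,0,0],-0.9]]'
```

```text
clock: 6.78
position: [0.564, 0.005, 0.2057]
orientation: [3.142, 0.518, 2.953]
contact_force: [-2.4, 2.1, -9.7]
width: 0.0129
gripper_force: 65.3
clock: 7.12
position: [0.564, 0.005, 0.2059]
orientation: [3.141, 0.521, 2.952]
contact_force: [10.8, 2.8, -22.3]
width: 0.0132
gripper_force: 62.5
```

```bash
python3 -m inch '[[[0,0,0],[0,0,0],-0.9],[[0,0,0],[0,0,0],-0.9],[[0,0,0],[0,0,0],-0.9],[[0,0,0],[0,0,0],-0.9],[[0,0,0],[0,0,0],-0.9],[[0,0,0],[0,0,0],-0.9]]'
python3 - <<'E'
from bench import env
import cv2, numpy as np
s=env.read_camera("scene")["pixels"][165:384,180:310,::-1]; t=env.read_camera("top")["pixels"][60:235,205:335,::-1]
k=dict(fx=2.7,fy=2.7,interpolation=cv2.INTER_CUBIC)
a=cv2.resize(s,None,**k);b=cv2.resize(t,None,**k);o=np.zeros((600,710,3),np.uint8)
o[:a.shape[0],:a.shape[1]]=a[:600];o[:b.shape[0],355:355+b.shape[1]]=b
cv2.imwrite("pics/open.png",cv2.convertScaleAbs(o,alpha=1.4))
E
```

```text
clock: 7.62
position: [0.5639, 0.005, 0.2058]
orientation: [3.141, 0.521, 2.952]
contact_force: [10.4, 2.0, -22.8]
width: 0.0136
gripper_force: 62.5
```

View pics/open.png

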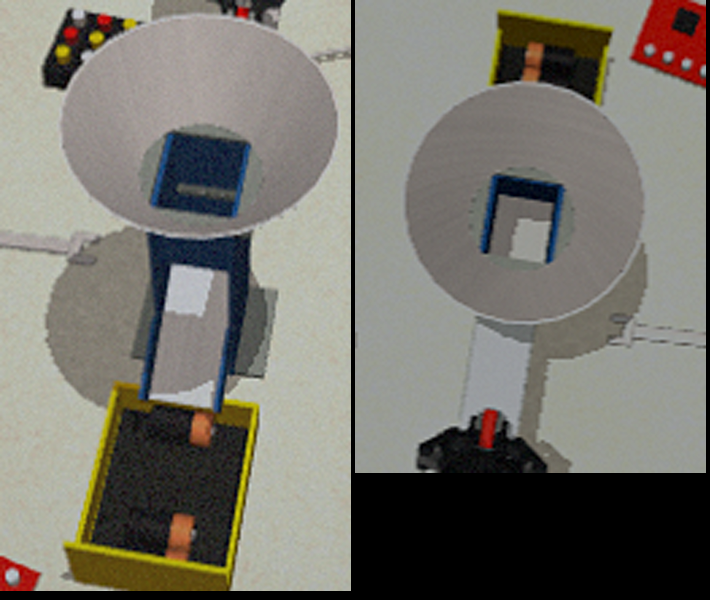

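The shaft is empty. I can see cells in the tray at (200,428) and (180,535), and the third one isn't clear, so I'll zoom in with more contrast.

```bash
python3 - <<'E'
from bench import env
import cv2, numpy as np
s=env.read_camera("scene")["pixels"][300:384,195:285,::-1]; t=env.read_camera("top")["pixels"][60:100,250:305,::-1]
a=cv2.resize(s,None,fx=5,fy=5,interpolation=cv2.INTER_CUBIC);b=cv2.resize(t,None,fx=6,fy=6,interpolation=cv2.INTER_CUBIC);o=np.zeros((420,790,3),np.uint8)
o[:a.shape[0],:a.shape[1]]=a;o[:b.shape[0],455:455+b.shape[1]]=b
o=(255*(o/255.)**.45).astype(np.uint8)
cv2.imwrite("pics/tray.png",o)
E
```

```text
(no output)
```

View pics/tray.png

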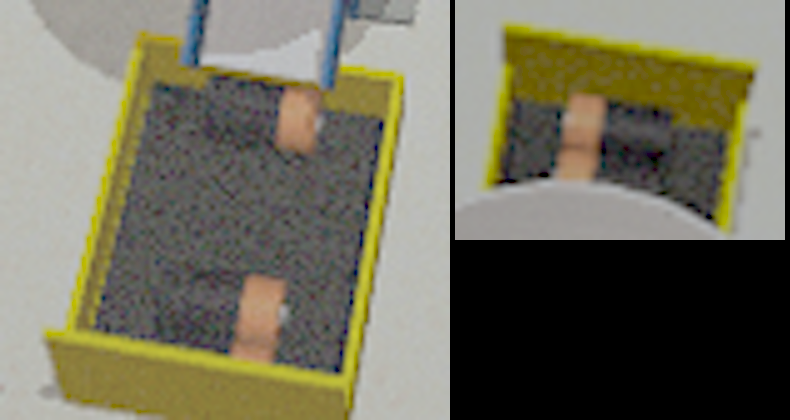

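The top view shows two adjacent cells at the far wall, with a seam at (580,147), plus one under the chute lip. All three are in the tray, so I'll push the gate home.

```bash
python3 -m inch '[[[0,0,0],[-0.0093,0,0.0054],-0.9],[[0,0,0],[-0.0093,0,0.0054],-0.9],[[0,0,0],[-0.0093,0,0.0054],-0.9],[[0,0,0],[-0.0093,0,0.0054],-0.9],[[0,0,0],[-0.0093,0,0.0054],-0.9],[[0,0,0],[-0.0093,0,0.0054],-0.9],[[0,0,0],[-0.0093,0,0.0054],-0.9],[[0,0,0],[-0.0093,0,0.0054],-0.9],[[0,0,0],[-0.0052,0,0.003],-0.9],[[0,0,0],[0,0,0],-0.9],[[0,0,0],[0,0,0],-0.9]]'
python3 -m inch '[[[0,0,0],[-0.0026,0,0.0015],-0.9],[[0,0,0],[-0.0026,0,0.0015],-0.9],[[0,0,0],[0,0,0],-0.9],[[0,0,0],[0,0,0],-0.9]]'
```

```text
clock: 8.73
position: [0.6549, -0.0126, 0.2059]
orientation: [3.141, 0.523, 2.952]
contact_force: [3.3, 0.9, -21.1]
width: 0.013
gripper_force: 63.4
clock: 9.07
position: [0.6572, -0.013, 0.2058]
orientation: [-3.141, 0.518, 2.953]
contact_force: [-6.9, 0.4, -13.9]
width: 0.0131
gripper_force: 64.8
```

```bash
python3 -m inch '[[[0,0,0],[-0.0026,0,0.0015],-0.9],[[0,0,0],[0,0,0],-0.9],[[0,0,0],[0,0,0],-0.9]]'
python3 -m inch '[[[0,0,0],[0,0,0],0.4],[[0,0,0],[0,0,0],0.4],[[0,0,0],[0,0,0],0.4],[[0,0,0],[0,0,0],0.4],[[0,0,0],[0,0,-0.005],0.4],[[0,0,0],[0,0,-0.02],0.4],[[0,0,0],[0,0,-0.025],0.4],[[0,0,0],[0,0,-0.025],0.4],[[0,0,0],[0,0,-0.025],0.4]]'
python3 -m inch '[[[0,6,0],[0.02,0,-0.02],0.4],[[0,6,0],[0.02,0,-0.02],0.4],[[0,6,0],[0.02,0,-0.02],0.4],[[0,6,0],[0.02,0,-0.02],0.4],[[0,6,0],[0.02,0,-0.02],0.4],[[0,0,0],[0,0,0],0.4],[[0,0,0],[0,0,0],0.4]]'
python3 - <<'E'
from bench import env
from h import *
import pickle
o=env.get_obs(); c=env.read_camera("wrist"); pickle.dump((o,c),open("w2.pkl","wb"))
cv2.imwrite("pics/w2.png",cv2.resize(c["pixels"][:,:,::-1],(768,576),interpolation=cv2.INTER_CUBIC))
E
```

```text
clock: 9.32
position: [0.6573, -0.013, 0.2057]
orientation: [-3.141, 0.513, 2.953]
contact_force: [-17.1, 2.3, -5.0]
width: 0.013
gripper_force: 66.7
clock: 10.07
position: [0.6142, -0.0048, 0.2955]
orientation: [-3.141, 0.526, 2.953]
contact_force: [1.4, 0.2, 0.4]
width: 0.0597
gripper_force: 0.0
clock: 10.65
position: [0.4935, 0.0183, 0.3585]
orientation: [-3.142, 0.007, 2.953]
contact_force: [0.6, 0.4, -1.5]
width: 0.0596
gripper_force: 0.0
```

View pics/w2.png

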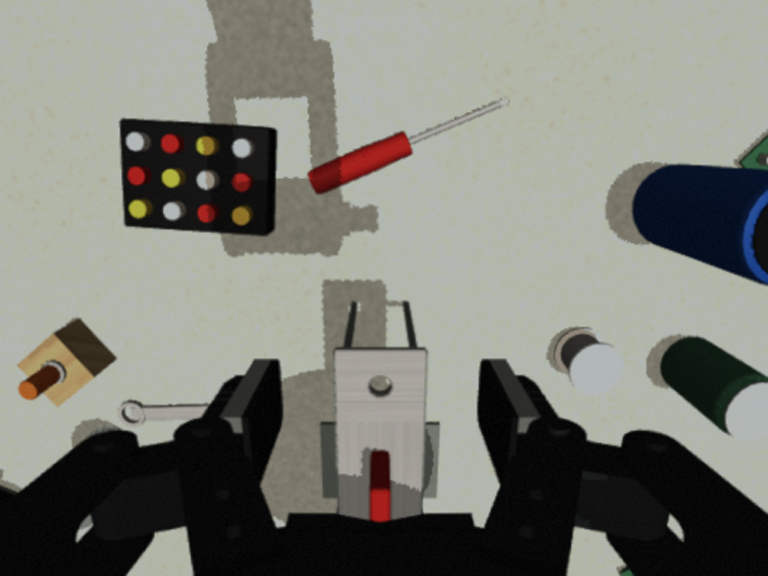

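The gate pressed against its stop with 17 N and didn't move, and the hole is now at (381,385), so it's shut. Next I'll look at the pin from above.

```bash
python3 -m inch '[[[0,0,0],[-0.0118,-0.0277,0.0115],1],[[0,0,0],[-0.0118,-0.0277,0.0115],1],[[0,0,0],[-0.0118,-0.0277,0.0115],1],[[0,0,0],[-0.0118,-0.0277,0.0115],1],[[0,0,0],[-0.0118,-0.0277,0.0115],1],[[0,0,0],[-0.0118,-0.0277,0.0115],1],[[0,0,0],[-0.0118,-0.0277,0.0115],1],[[0,0,0],[-0.0118,-0.0277,0.0115],1],[[0,0,0],[-0.0118,-0.0277,0.0115],1],[[0,0,0],[-0.0118,-0.0277,0.0115],1],[[0,0,0],[-0.0118,-0.0277,0.0115],1],[[0,0,0],[-0.0118,-0.0277,0.0115],1]]'
python3 -m inch '[[[0,0.4,0],[0,0,0],1],[[0,0,0],[0,0,0],1],[[0,0,0],[0,0,0],1]]'
python3 - <<'E'
from bench import env
from h import *
import pickle
o=env.get_obs(); c=env.read_camera("wrist"); pickle.dump((o,c),open("w3.pkl","wb"))
cv2.imwrite("pics/w3.png",cv2.resize(c["pixels"][:,:,::-1],(768,576),interpolation=cv2.INTER_CUBIC))
hsv=cv2.cvtColor(c["pixels"],cv2.COLOR_RGB2HSV); m=cv2.inRange(hsv,(8,170,120),(20,255,255))
n,l,s,ce=cv2.connectedComponentsWithStats(m); print([(s[i].tolist(),ce[i].round(1).tolist()) for i in range(1,n) if s[i,4]>60])
# hole from w2, contrast crop
o2,c2=pickle.load(open("w2.pkl","rb")); g=cv2.cvtColor(c2["pixels"],cv2.COLOR_RGB2GRAY)[246:267,242:266]; print(g)
E
```

```text
clock: 11.7
position: [0.5679, -0.3356, 0.2167]
orientation: [3.141, -0.0, 2.952]
contact_force: [0.7, -0.9, 0.9]
width: 0.086
gripper_force: 0.0
clock: 11.95
position: [0.5677, -0.3336, 0.2177]
orientation: [3.14, -0.008, 2.952]
contact_force: [-0.1, 0.0, 0.6]
width: 0.0858
gripper_force: 0.0
[]
[[162 162 164 162 162 161 163 162 163 162 163 162 162 163 162 163 161 162
  164 162 162 163 163 162]
 [160 160 159 159 160 159 159 160 159 160 158 160 158 160 160 160 159 160
  160 161 159 160 160 160]
 [158 158 159 159 158 159 158 160 159 158 159 159 157 159 158 158 158 160
  158 158 157 160 157 158]
 [163 162 162 162 162 162 161 160 161 159 158 159 159 159 160 161 161 162
  162 162 163 162 162 162]
 [164 164 162 164 164 164 161 154 147 138 134 131 132 132 146 156 162 163
  164 165 163 163 164 164]
 [163 164 164 165 163 158 148 134 129 122 119 118 119 120 127 132 147 160
  164 166 166 166 165 166]
 [167 165 165 165 158 139 123 120 121 119 120 119 119 119 123 144 147 144
  157 165 166 167 167 166]
 [166 168 167 161 143 120 114 117 117 119 121 119 119 120 123 155 166 142
  139 159 167 167 167
[... 619 characters left out ...]
61 158 140 103  63  42  41  49  62  71  74  69  64  54  44  41  55
   97 133 156 162 162 162]
 [165 163 164 151 118  75  52  44  40  38  42  43  39  38  39  39  47  79
  119 149 163 164 163 164]
 [169 169 168 165 150 122  89  64  50  45  45  44  43  45  47  53  67 106
  146 164 168 168 167 168]
 [167 165 165 166 163 149 128 109  83  62  54  54  55  56  74 100 116 138
  157 164 163 164 164 163]
 [163 166 166 164 164 160 152 140 114 100 101 102 103 109 121 136 149 159
  163 163 161 163 164 163]
 [165 167 166 167 166 166 164 161 153 144 140 141 142 145 152 161 164 165
  166 168 165 167 165 164]
 [163 165 163 165 165 166 165 165 163 162 161 159 160 160 163 163 164 167
  164 164 165 164 165 163]]
```

View pics/w3.png

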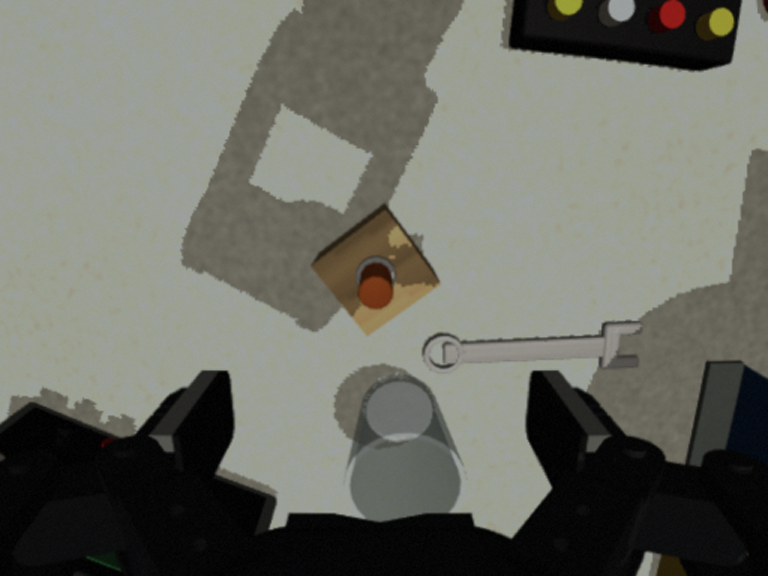

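The pin head's top is near (376,293) at 1.5x scale, with its collar at (375,275). The glass sits about 200 px further on.

```bash
python3 - <<'E'
from h import *
import pickle
o2,c2=pickle.load(open("w2.pkl","rb")); o,c=pickle.load(open("w3.pkl","rb"))
print("hole",at_z(c2,(253.25,257.1),.186,o2), "TCP2",o2["position"])
ax=np.array([.6573-.5639,-.013-.005]);ax/=np.linalg.norm(ax)
h=at_z(c2,(253.25,257.1),.186,o2)[:2]-[.6573,-.013]; print("along,lateral",h@ax,ax[0]*h[1]-ax[1]*h[0],ax)
f=lambda u,v:((u+.5)/1.5-.5,(v+.5)/1.5-.5)
a=c["pixels"].astype(int); m=(a[...,0]>2.2*a[...,2]) & (a[...,0]-a[...,2]>60); m=m.astype(np.uint8)[150:230,220:280]
ys,xs=np.nonzero(m); print("orange bbox",xs.min()+220,xs.max()+220,ys.min()+150,ys.max()+150)
print(a[180:210,250].tolist()); print(a[194,238:266,0].tolist())
print("head",at_z(c,f(376,293),.093,o))
for P in [(.5677,-.334,.093),(.5677,-.334,.053)]: print(proj(c,P,o))
E
```

```text
hole [0.58020524 0.0017871  0.186     ] TCP2 [0.4934675  0.01831444 0.35851352]
along,lateral -0.07850003718910795 -6.928460582738237e-05 [ 0.98193138 -0.18923731]
orange bbox 239 261 184 205
[[49, 22, 9], [49, 21, 7], [50, 20, 8], [56, 23, 10], [83, 37, 15], [110, 52, 22], [122, 59, 27], [120, 57, 25], [121, 57, 26], [119, 57, 25], [117, 55, 22], [117, 55, 24], [117, 55, 23], [118, 56, 23], [114, 52, 22], [115, 52, 22], [115, 53, 22], [115, 54, 23], [113, 53, 22], [113, 52, 22], [113, 51, 22], [113, 52, 23], [112, 51, 22], [111, 51, 22], [110, 51, 22], [114, 63, 33], [135, 102, 64], [150, 124, 82], [152, 126, 83], [152, 128, 86]]
[74, 91, 109, 114, 116, 116, 117, 117, 116, 115, 117, 115, 114, 115, 115, 116, 115, 115, 113, 114, 114, 114, 108, 96, 126, 149, 151, 153]
head [ 0.57256789 -0.33665772  0.093     ]
[[252.52711182 189.02073289]]
[[252.5105955  178.72101511]]
```

```bash
python3 -m inch '[[[0,-0.4,0],[0,0,0],1],[[0,0,0],[0,0,0],1]]'; python3 -c "
from w import *
togo([.572,-.3365,.060]); print(o['orientation'])"
```

```text
clock: 12.17
position: [0.5682, -0.3331, 0.2197]
orientation: [-3.141, 0.001, 2.954]
contact_force: [-0.3, -0.1, 0.7]
width: 0.0854
gripper_force: 0.0
clock 12.1667 TCP [ 0.5682 -0.3331  0.2197] z [ 0.001 -0.    -1.   ] togo [-0.0042 -0.0026  0.1597]
[-3.14135805e+00  9.69000962e-04  2.95391601e+00]
```

```bash
python3 -m inch '[[[0,0,0],[-0.0021,-0.0013,0.02],1],[[0,0,0],[-0.0021,-0.0013,0.02],1],[[0,0,0],[0,0,0.02],1],[[0,0,0],[0,0,0.02],1],[[0,0,0],[0,0,0.02],1],[[0,0,0],[0,0,0.02],1],[[0,0,0],[0,0,0.02],1],[[0,0,0],[0,0,0.019],1],[[0,0,0],[0,0,0],1],[[0,0,0],[0,0,0],1]]'
python3 -m inch '[[[0,0,0],[0,0,0],-0.9],[[0,0,0],[0,0,0],-0.9],[[0,0,0],[0,0,0],-0.9],[[0,0,0],[0,0,0],-0.9],[[0,0,0],[0,0,0],-0.9],[[0,0,0],[0,0,0],-0.9],[[0,0,0],[0,0,0],-0.9],[[0,0,0],[0,0,0],-0.9]]'
```

```text
clock: 13.0
position: [0.5715, -0.3367, 0.0598]
orientation: [3.141, -0.001, 2.953]
contact_force: [0.3, 1.1, 0.2]
width: 0.0856
gripper_force: 0.0
clock: 13.67
position: [0.5723, -0.3381, 0.0609]
orientation: [-3.141, 0.001, 2.953]
contact_force: [-0.9, 0.3, 5.3]
width: 0.0181
gripper_force: 58.4
```

```bash
python3 -m inch '[[[0,0,0],[0,0,-0.005],-0.9],[[0,0,0],[0,0,-0.01],-0.9],[[0,0,0],[0,0,-0.02],-0.9],[[0,0,0],[0,0,-0.025],-0.9],[[0,0,0],[0,0,-0.03],-0.9],[[0,0,0],[0,0,-0.03],-0.9],[[0,0,0],[0,0,-0.03],-0.9],[[0,0,0],[0,0,-0.03],-0.9],[[0,0,0],[0,0,-0.03],-0.9],[[0,0,0],[0,0,-0.02],-0.9],[[0,0,0],[0,0,0],-0.9],[[0,0,0],[0,0,0],-0.9]]'; python3 -c "
from w import *
togo([.5802,.0018,.29]); print(o['orientation'],o['width'])"
```

```text
clock: 14.67
position: [0.5721, -0.3379, 0.2915]
orientation: [-3.14, 0.002, 2.953]
contact_force: [0.4, 0.3, -1.2]
width: 0.0187
gripper_force: 58.6
clock 14.6667 TCP [ 0.5721 -0.3379  0.2915] z [ 0.002 -0.002 -1.   ] togo [0.0558 0.3352 0.0009]
[-3.14022034e+00  2.40832365e-03  2.95252197e+00] 0.01865699495017283
```

```bash
python3 -m inch '[[[0,0,0],[0.0051,0.0305,0],-0.9],[[0,0,0],[0.0051,0.0305,0],-0.9],[[0,0,0],[0.0051,0.0305,0],-0.9],[[0,0,0],[0.0051,0.0305,0],-0.9],[[0,0,0],[0.0051,0.0305,0],-0.9],[[0,0,0],[0.0051,0.0305,0],-0.9],[[0,0,0],[0.0051,0.0305,0],-0.9],[[0,0,0],[0.0051,0.0305,0],-0.9],[[0,0,0],[0.0051,0.0305,0],-0.9],[[0,0,0],[0.0051,0.0305,0],-0.9],[[0,0,0],[0.0051,0.0305,0],-0.9],[[0,0,0],[0,0,0.015],-0.9]]'
python3 -m inch '[[[0,0,0],[0,0,0.015],-0.9],[[0,0,0],[0,0,0],-0.9],[[0,0,0],[0,0,0],-0.9],[[0,0,0],[0,0,0],-0.9]]'; python3 - <<'E'
from w import *
import pickle
togo([.5802,.0018,.26]); print(o['orientation'],o['width'])
c=env.read_camera("wrist"); pickle.dump((o,c),open("w4.pkl","wb"))
p=np.array(o["position"]);z=Rm.as_matrix()[:,2]
print("tip px",proj(c,p+.057*z,o),"hole px",proj(c,[.5802,.0018,.186],o),"collar bottom",proj(c,p+.012*z,o))
im=c["pixels"][180:330,170:340,::-1]
cv2.imwrite("pics/w4.png",cv2.resize(im,None,fx=4,fy=4,interpolation=cv2.INTER_CUBIC))
E
```

```text
clock: 15.67
position: [0.5795, 0.0079, 0.2752]
orientation: [3.138, 0.0, 2.957]
contact_force: [0.9, -1.6, 0.8]
width: 0.0188
gripper_force: 58.8
clock: 16.0
position: [0.5795, 0.0021, 0.2594]
orientation: [-3.142, -0.002, 2.952]
contact_force: [-0.7, -0.0, -0.7]
width: 0.0182
gripper_force: 58.8
clock 16.0 TCP [0.5795 0.0021 0.2594] z [-0.002  0.    -1.   ] togo [-0.0007 -0.0002 -0.0006]
[-3.14158583e+00 -1.72698490e-03  2.95199979e+00] 0.01816812814011196
tip px [[253.30567169 214.17897775]] hole px [[253.04932442 207.58704305]] collar bottom [[253.42230815 243.15970104]]
```

View pics/w4.png

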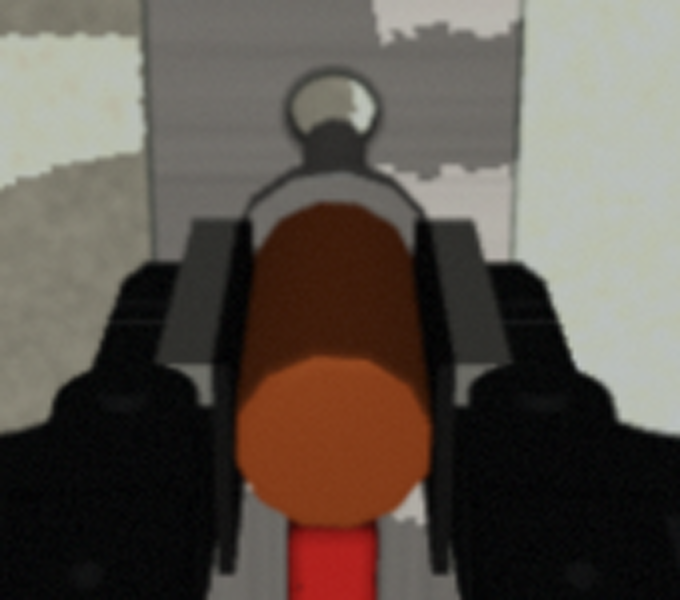

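The hole is centred at (333,110) in the crop and the tip is above it at (334,125+). That matches the projected positions to about 1 px, so I'll insert.

```bash
python3 -m inch '[[[0,0,0],[-0.0007,0,0.007],-0.9],[[0,0,0],[0,0,0.006],-0.9],[[0,0,0],[0,0,0.005],-0.9],[[0,0,0],[0,0,0.005],-0.9],[[0,0,0],[0,0,0],-0.9]]'
python3 -m inch '[[[0,0,0],[0,0,0.004],-0.9],[[0,0,0],[0,0,0.004],-0.9],[[0,0,0],[0,0,0.004],-0.9],[[0,0,0],[0,0,0],-0.9],[[0,0,0],[0,0,0],-0.9]]'
```

```text
clock: 16.47
position: [0.5797, 0.0022, 0.2357]
orientation: [-3.142, -0.003, 2.952]
contact_force: [0.2, 1.0, -1.5]
width: 0.0186
gripper_force: 58.8
clock: 16.88
position: [0.5806, 0.0022, 0.2249]
orientation: [-3.142, 0.0, 2.953]
contact_force: [0.7, -0.8, -0.4]
width: 0.0188
gripper_force: 58.8
```

Tip is about at z=0.168, inside both holes with no contact force. Continuing to the collar.

```bash
python3 -m inch '[[[0,0,0],[0,0,0.006],-0.9],[[0,0,0],[0,0,0.006],-0.9],[[0,0,0],[0,0,0.006],-0.9],[[0,0,0],[0,0,0.005],-0.9],[[0,0,0],[0,0,0.002],-0.9],[[0,0,0],[0,0,0],-0.9],[[0,0,0],[0,0,0],-0.9]]'
python3 -m inch '[[[0,0,0],[0,0,0.002],-0.9],[[0,0,0],[0,0,0],-0.9],[[0,0,0],[0,0,0],-0.9]]'
```

```text
clock: 17.47
position: [0.5806, 0.0022, 0.1998]
orientation: [3.142, -0.0, 2.953]
contact_force: [0.2, -1.5, -2.1]
width: 0.0182
gripper_force: 58.8
clock: 17.72
position: [0.5807, 0.0022, 0.1989]
orientation: [-3.141, 0.001, 2.953]
contact_force: [-0.3, -0.3, 3.0]
width: 0.0187
gripper_force: 59.3
```

```bash
python3 -m inch '[[[0,0,0],[0,0,0],0.3],[[0,0,0],[0,0,0],0.3],[[0,0,0],[0,0,0],0.3],[[0,0,0],[0,0,0],0.3],[[0,0,0],[0,0,-0.005],0.3],[[0,0,0],[0,0,-0.015],0.3],[[0,0,0],[0,0,-0.025],0.3],[[0,0,0],[0,0,-0.03],0.3],[[0,0,0],[0,0,-0.03],0.3],[[0,0,0],[0.01,0,-0.03],0.3],[[0,0,0],[0.02,0,0],0.3],[[0,0,0],[0,0,0],0.3]]'
python3 - <<'E'
from w import *
c=env.read_camera("wrist")
im=c["pixels"][170:384,130:380,::-1]
a=cv2.resize(im,None,fx=2,fy=2,interpolation=cv2.INTER_CUBIC)
t=env.read_camera("top")["pixels"][60:235,215:305,::-1]; b=cv2.resize(t,None,fx=3,fy=3,interpolation=cv2.INTER_CUBIC)
out=np.zeros((530,780,3),np.uint8); out[:a.shape[0],:500]=a; out[:525,505:775]=b
cv2.imwrite("pics/end.png",cv2.convertScaleAbs(out,alpha=1.3))
for n,P in [("head",[.5805,.002,.231]),("collar",[.5805,.002,.191])]: print(n,(proj(c,P,o)-[130,170])*2)
E
```

```text
clock: 18.72
position: [0.5491, 0.0086, 0.3355]
orientation: [3.141, 0.002, 2.953]
contact_force: [-0.7, 0.2, -0.8]
width: 0.0555
gripper_force: 0.0
head [[244.93521355 125.35230007]]
collar [[245.01965039  92.10535064]]
```

View pics/end.png

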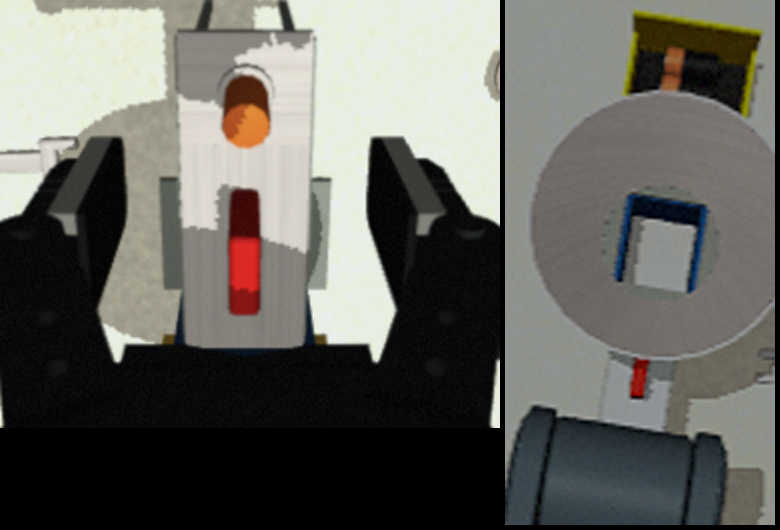

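The pin stands upright with its head at (246,125), where the seated pin projects. The gate is shut and nothing is touching the robot, so I'll hand it in.

```bash
python3 -c "
from bench import env
print(env.close_job())"
```

```text
the job is handed in; nothing more can be done
None
```

The job is handed in at about 19 s of the 58 s limit; no verdict came back. The cameras show all three cells in the tray, the gate shut against its stop, and the pin upright through both holes, released, with its collar on the gate.

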